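# Tuck the flashing under the lap of a weather hood and hold it down

## Robot

A 7-joint arm with a two-finger parallel gripper is mounted at the origin on a cart in front of the work surface, level with it; the furniture and walls round the work are solid. World frame = base frame: x ahead of the robot, y to its left, z up, the work surface at z = 0. Lengths are in m, angles in rad, forces in N, time in s.
With the tool pointing down it reaches from about 0.35 to 0.9 m from the base axis. Payload 8.1 kg.
Tool frame: the origin (TCP) lies midway between the tips of the shut fingers; the grasp point (between the pads) lies 19 mm behind it; z points along the fingers, y is the line along which they close (so a half turn about z gives the same grasp; the last joint's range is limited). The gripper opens to 85 mm and grips with 20 to 120 N. Pads are 22 mm wide; open, the fingers measure 114 mm over their backs; the gripper's body (76 mm by 85 mm) begins 54 mm behind the grasp point. The pads swing forward as they close: fully open they stand 13 mm farther back than shut.
Start: joints at [1.231, 0.434, 0.025, 1.573, -0.012, 1.134, -0.075], TCP at [0.147, -0.608, 0.21] pointing down, gripper open.
Joint ranges: [-2.62, 2.62], [-0.44, 2.09], [-1.27, 1.32], [0.08, 2.57], [-1.32, 4.46], [0.12, 2], [-2.74, 2.74]. Speed limits (rad/s): [2.22, 2.22, 3.01, 3.01, 3.14, 3.14, 3.14].

## Interface

Orientations are given as [roll, pitch, yaw] about the fixed x, y, z axes, in that order (R = Rz(yaw) Ry(pitch) Rx(roll)).
In Python, from rig import bot gives the robot as it stands.
- The arm moves only by the tool carry_out, never from a script. Its argument "rows" is one flat list of numbers, 6 for each row, row after row: the shift along the tool's x, y, z each as a share of 0.2 m, from -1 to 1, then the turn, a rotation vector about the tool's x, y, z each as a share of 180 degrees, from -1 to 1. A call has 1 to 20 rows; each row is the pose to reach, as a shift and turn from the pose commanded when the call began, along the tool's axes at that moment, turning the shorter way round; what a row does not reach only later rows make up. A row lasts 1/8 s, in which the tool goes at most 62.5 mm and 10.7 degrees, less where a joint would pass 70% of its speed; a pose out of reach is approached as far as the arm can. A call with a number of a shift or a turn outside -1 to 1 is refused whole. A call with a gripper value outside its range is refused whole. "fingers" is the opening, from 0 (shut) to 1 (fully open), set as the call begins (left out, the last holds). The fingers move at their own pace and stop on an object; "grip_force" is the grip in N (left out, the last holds). Time passes only in rows, so rows that repeat a pose let the fingers close. It gives the time, the measured TCP pose, the force, the opening and the grip force at its end, in the units of the state.
- bot.observe(): the state, without advancing time (a new reading comes with each control period).
- bot.snapshot(name): name is "side" or "top" or "wrist"; returns a dict with "frame" (400x640x3 uint8, blue, green, red), "mtx" (3x3 intrinsics, pixels), "rvec" (rotation vector, rad) and "tvec" (3), from world to camera coordinates, as OpenCV has them; the wrist camera has in their place "mount" (4x4, takes a point from camera to tool coordinates, whose origin is the TCP and whose axes are the flange's). Camera axes: x right, y down, z forward; pixel columns grow to the right and rows downward; lengths in m; the calibration is good to about 2 mm. A picture is of the moment at which its call begins: read the wrist's pose just before it. There is no depth.
- bot.sign_off(): hands the job in; it is judged then, once.
Trained networks look in a picture, given as the dict that the camera call returned (one of the last four; its "shot" number tells which), for a name from the list of things; names that differ only in an ending like _2 or _b are one class to them, and where a whole thing is asked for, a point or a joint stands for the part that bears it (a point fixed in the world has none). Each returns a list of dicts, best first, with "confidence" (0 to 1); they miss things now and then, are a little off and sometimes report something else, mostly with a low value. They report only what shows in the picture. A call takes as long as a camera call.
- bot.recognise(picture, query): "rect" ([left, top, right, bottom] in pixels, round what is visible of it).
- bot.tip_of(picture, query): "centre" ([column, row] in pixels: a listed point, or the origin of a listed thing).
The state is a dict: "t": time; "joint_pos": joint angles; "qvel": joint speeds; "joint_torque": joint torques, N m; "ee_pos": TCP position; "ee_rot": TCP orientation; "contact_force": force on the tool from outside, world axes, zero at the start; "ft_torque": the same for the moment, N m; "finger_gap": finger opening in m; "finger_force": force on a finger pad.
Only numpy, scipy, OpenCV 4.12 (cv2) and the standard library are available. Lean on these libraries where they do the work, as an engineer would, in place of code of your own. Each camera call takes 0.05 s, during which the arm holds its last target. There are 200 camera calls.

## Task

Pick up the metal flashing strip by its standing seam and tuck its plain edge (the one farther from the seam) about 30 mm under the hinged lap plate on the little sloping roof, centred and square, without lifting the lap. Then press the strip gently down so that it lies flat on the roof board (about 10 N), and finish while still gripping it and holding it pressed; nothing is let go. Leave the other things on the bench where they are.

Things in the scene. Friction and masses are not known exactly. Their poses are not given: they have to be found in the camera images.
- seam_mid (a point): Centre of the flashing strip's standing seam, the part to grip: an upright rib 10 mm thick (x), 70 mm long (y), its top 34 mm above the strip's underside; this point is 19 mm above the underside. Axes are the strip's: x from the seam toward the edge to be tucked (70 mm away), z up out of the plate.
- tuck_edge (a point): Middle of the edge to be tucked (the one farther from the seam), on the underside of the loose flashing strip: a bare aluminium plate 110 mm (x) by 100 mm (y) by 4 mm, about 0.2 kg, lying flat on the bench. Axes as seam_mid.
- roof: Fixed sloping plywood roof board on wooden bearers, 205 mm (x) by 156 mm (y), rising 0.14 rad along x. Origin on its upper face, midway across, straight under the lap plate's lower edge, 62 mm above the bench; x up the slope (away from the robot), z square out of the board. Bare and flat from x = -105 mm to 0; 7 mm high edgings along both sides, 144 mm apart inside.
- lap_edge (a point): Middle of the grey lap plate's lower edge, on its underside, 9 mm above the board. The plate is 136 mm wide, 3 mm thick, and runs 78 mm up the slope to its hinge. In front of this edge a lip, bent up to 16 mm above the board, reaches 9 mm further down the slope. Under the lap, 43 mm up-slope of this edge, a 9 mm high wooden batten stops the strip.
- lap (a joint): Angle of the lap plate about its hinge at its upper edge, rad: 0 when lying closed (as at the start), growing as its lower edge is lifted (0.07 rad is about 6 mm). Light (0.2 kg), swings freely and falls shut by its weight.
- screwdriver: Screwdriver lying on the bench, 201 mm long. Bystander, not to be moved; origin under its middle.
- tin: Round steel tin, 69 mm across, 40 mm high, standing on the bench. Bystander; origin at the centre of its underside.
- pliers: Pliers lying on the bench, 178 mm long. Bystander; origin under their middle.
- lever_knob (a point): Knob at the end of the hand lever of the tall green press (about 350 mm high, fixed on the bench), an obstacle for the arm: from here, 0.4 m above the bench, the lever runs away from the robot and down to the press, whose foot (136 mm wide) begins about 90 mm farther from the robot. Keep the wrist nearer the robot than this knob when passing.

How it is judged:
On the way, in this order (a step that is already met when the one before it is completed fails the run):
1. the strip is lifted off the bench in the gripper (height (world z) of seam_mid above 0.05 m and contact force between the fingers and flashing above 1 N), for 0.1 s.
2. the strip's edge is under the lap (x of tuck_edge in the frame of roof above 0.015 m and z of tuck_edge in the frame of roof below 0.009 m), for 0.1 s.
At the end, for the whole second after the job is handed in: The strip's edge is 20 to 43 mm under the lap, centred within 15 mm, square to the lap within 0.12 rad and flat on the board (within 3 mm and 0.04 rad), pressed on it with 4 to 30 N by the gripper, which still grips the strip; the lap is closed (below 0.03 rad) (x of tuck_edge in the frame of roof between 0.02 and 0.0445 m and y of tuck_edge in the frame of roof between -0.015 and 0.015 m and z of tuck_edge in the frame of roof between -0.003 and 0.003 m and angle between the z axis of tuck_edge and the z axis of roof, either way round below 0.04 rad and angle between the x axis of tuck_edge and the x axis of roof, either way round below 0.12 rad and contact force between flashing and roof between 4 and 30 N and contact force between the fingers and flashing above 1 N and value of joint lap below 0.03 rad); the arm keeps its last pose, push and grip.
It fails at once if the lap is lifted (more than about 6 mm) (value of joint lap above 0.07 rad).
It fails at once if the strip is pressed on the roof with brute force (over 60 N) (contact force between flashing and roof above 60 N).
It fails at once if a bystander is moved (distance of any of screwdriver, tin, pliers from where it was at the start of the episode above 0.03 m).
It also fails if it takes over 42 s, if anything falls off the work surface, if the arm or the gripper's body presses on something with over 40 N, if the wrist force passes 120 N, or if a joint passes its speed limit or range.

## Working session

There is one attempt and no reset: what is moved stays moved. The work goes in short steps, Python scripts to look and compute and a tool call to move; the robot and the scene stay as the last step left them, time stands still between calls to the robot, and variables do not carry over. Pictures are saved under pics/ and viewed, at most 10 in all, crops included, and the job is handed in when it is done.

Besides the shell and the picture viewer there is one more tool, called after "Call:" as name(argument=value, ...), one argument or row to a line, values as JSON. carry_out: Moves the arm, as the interface text tells. Its arguments: {"type":"object","properties":{"rows":{"type":"array"},"fingers":{"type":"number"},"grip_force":{"type":"number"}},"required":["rows"]}

```bash
ls; mkdir -p pics; cat > h.py <<'E'
import numpy as np, cv2
from scipy.spatial.transform import Rotation as R
from rig import bot
def cam(p, st=None):
    if 'rvec' in p:
        Rw=cv2.Rodrigues(np.array(p['rvec'],float))[0]; t=np.array(p['tvec'],float).ravel()
        return Rw.T, -Rw.T@t
    T=np.eye(4); T[:3,:3]=R.from_euler('xyz',st['ee_rot']).as_matrix(); T[:3,3]=st['ee_pos']
    M=T@np.array(p['mount']); return M[:3,:3],M[:3,3]
def ray(p,px,st=None):
    A,o=cam(p,st); K=np.array(p['mtx']); d=A@np.linalg.inv(K)@np.array([px[0],px[1],1.]); return o,d/np.linalg.norm(d)
def onz(p,px,z,st=None):
    o,d=ray(p,px,st); return o+d*(z-o[2])/d[2]
def tri(rays):
    A=np.zeros((3,3));b=np.zeros(3)
    for o,d in rays:
        P=np.eye(3)-np.outer(d,d);A+=P;b+=P@o
    x=np.linalg.solve(A,b); return x,[np.linalg.norm(np.cross(x-o,d)) for o,d in rays]
def proj(p,X,st=None):
    A,o=cam(p,st); c=A.T@(np.array(X)-o); u=np.array(p['mtx'])@c; return u[:2]/u[2]
E
python3 - <<'E'
from h import *
np.set_printoptions(precision=3,suppress=True)
s=bot.observe(); print(s)
P={}
for n in ['side','top']:
    p=bot.snapshot(n); P[n]=p; cv2.imwrite(f'pics/{n}0.png',p['frame'])
for q in ['seam_mid','tuck_edge','roof','lap_edge','screwdriver','tin','pliers','lever_knob']:
    rs=[]
    for n in P:
        r=bot.tip_of(P[n],q); print(q,n,[(np.round(x['centre']).tolist(),round(x['confidence'],2)) for x in r[:2]])
        if r: rs.append(ray(P[n],r[0]['centre']))
    if len(rs)==2: print('   ',*tri(rs))
E
```

```text
pics
{'t': 0.0, 'joint_pos': array([ 1.231,  0.435,  0.025,  1.574, -0.012,  1.134, -0.075]), 'qvel': array([ 0.001,  0.   ,  0.001, -0.001,  0.002, -0.   , -0.003]), 'joint_torque': array([  0.001, -67.047,   1.026, -31.622,   0.016,   0.012,   0.   ]), 'ee_pos': array([ 0.146, -0.607,  0.209]), 'ee_rot': array([-3.14 ,  0.   ,  0.237]), 'contact_force': array([0.464, 0.741, 0.35 ]), 'ft_torque': array([-0.066,  0.018, -0.019]), 'finger_force': 0.0, 'finger_gap': 0.0851575455129902}
seam_mid side [([269.0, 304.0], 0.59)]
seam_mid top [([364.0, 246.0], 0.91)]
    [ 0.444 -0.129  0.009] [np.float64(0.00950343456374913), np.float64(0.009503434563749207)]
tuck_edge side [([291.0, 297.0], 0.82)]
tuck_edge top [([351.0, 234.0], 0.9)]
    [ 0.498 -0.093 -0.006] [np.float64(0.0004286111746650551), np.float64(0.00042861117466514885)]
roof side [([356.0, 314.0], 0.95)]
roof top [([378.0, 173.0], 0.85)]
    [ 0.682 -0.206  0.044] [np.float64(0.0019245494551031095), np.float64(0.001924549455103167)]
lap_edge side [([350.0, 308.0], 0.86)]
lap_edge top [([382.0, 169.0], 0.93)]
    [ 0.672 -0.213  0.085] [np.float64(0.008460181652864236), np.float64(0.00846018165286387)]
screwdriver side [([257.0, 245.0], 0.65), ([351.0, 310.0], 0.2)]
screwdriver top [([281.0, 285.0], 0.91)]
    [ 0.366  0.156 -0.009] [np.float64(0.002763335820636977), np.float64(0.0027633358206370366)]
tin side [([309.0, 251.0], 0.72)]
tin top [([284.0, 226.0], 0.73), ([230.0, 259.0], 0.62)]
    [ 0.556  0.122 -0.009] [np.float64(0.0012955221688538338), np.float64(0.0012955221688539093)]
pliers side []
pliers top [([230.0, 259.0], 0.59)]
lever_knob side []
lever_knob top [([379.0, 170.0], 0.48)]
```

View pics/side0.png

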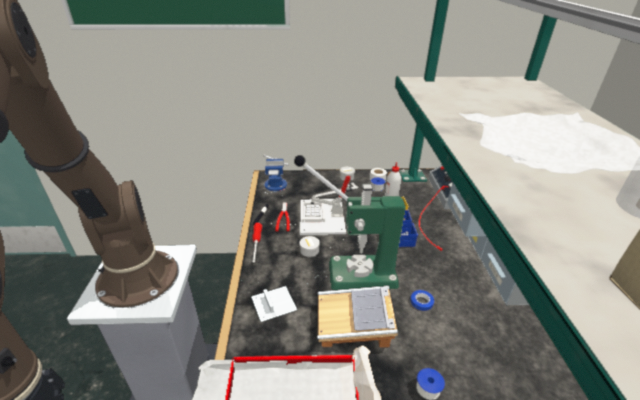

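View pics/top0.png

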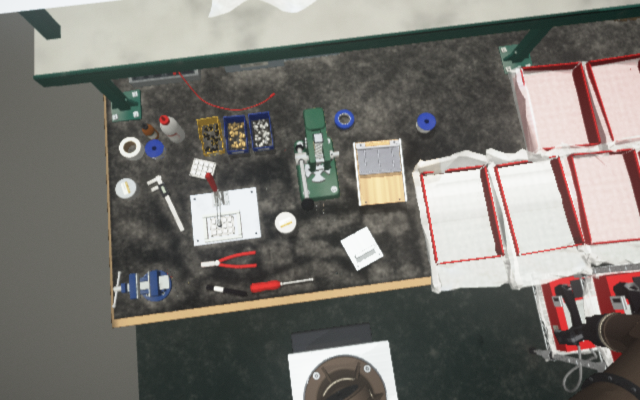

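```bash
cat >> h.py <<'E'
def go(pos,rot,s=None,n=None):
    """rows from the current (or given) pose to world pose pos, rot"""
    s=s or bot.observe(); R0=R.from_euler('xyz',s['ee_rot']); 
    d=R0.inv().apply(np.array(pos)-s['ee_pos'])/0.2
    r=(R0.inv()*R.from_euler('xyz',rot)).as_rotvec()/np.pi
    print('row',np.round(d,3).tolist(),np.round(r,3).tolist())
E
python3 - <<'E'
from h import *
np.set_printoptions(precision=3,suppress=True)
p=bot.snapshot('side'); q=bot.snapshot('top'); w=bot.snapshot('wrist')
k=onz(p,(300,161),0.4); print('knob',k,proj(q,k)); print(w['mount'],w['mtx'])
for px in [(319,290),(393,288),(397,334),(318,338)]: print(onz(p,px,0.06))
for px in [(354,205),(405,205),(402,140),(358,141)]: print(onz(q,px,0.06))
for px in [(342,236),(365,228),(383,262),(358,271)]: print('strip',onz(q,px,0.004))
print('bin',tri([ray(p,(229,358)),ray(q,(421,171))]))
go([0.30,-0.40,0.33],[np.pi,0,1.2])
go([0.42,-0.15,0.27],[np.pi,0,2.1])
E
```

```text
knob [0.533 0.034 0.4  ] [310.386 203.047]
[[ 0.    -0.946 -0.323  0.083]
 [ 1.     0.    -0.     0.   ]
 [ 0.    -0.323  0.946 -0.164]
 [ 0.     0.     0.     1.   ]] [[286.826   0.    320.009]
 [  0.    286.826 199.498]
 [  0.      0.      1.   ]]
[ 0.583 -0.127  0.06 ]
[ 0.802 -0.124  0.06 ]
[ 0.781 -0.284  0.06 ]
[ 0.574 -0.291  0.06 ]
[ 0.58 -0.11  0.06]
[ 0.559 -0.272  0.06 ]
[ 0.777 -0.301  0.06 ]
[ 0.792 -0.156  0.06 ]
strip [ 0.494 -0.062  0.004]
strip [ 0.51  -0.141  0.004]
strip [ 0.392 -0.182  0.004]
strip [ 0.374 -0.097  0.004]
bin (array([ 0.504, -0.362,  0.197]), [np.float64(0.13672512495537942), np.float64(0.13672512495537964)])
row [0.989, -0.829, -0.598] [0.0, 0.0, -0.307]
row [1.865, -1.903, -0.298] [0.0, 0.0, -0.593]
```

Call:
carry_out(
  rows=[0, 0, -0.3, 0, 0, 0, 0.3, -0.25, -0.6, 0, 0, -0.06, 0.6, -0.5, -0.6, 0, 0, -0.12, 0.85, -0.7, -0.6, 0, 0, -0.18, 0.99, -0.83, -0.6, 0, 0, -0.24, 0.99, -0.83, -0.6, 0, 0, -0.3],
  fingers=1,
)

```text
t: 1.8
ee_pos: [0.3029, -0.3963, 0.3311]
ee_rot: [3.14, -0.0, 1.186]
contact_force: [-0.3, -1.0, -0.5]
finger_gap: 0.085
finger_force: 0.0
```

```bash
python3 - <<'E'
from h import *
s=bot.observe(); print(s['t'],s['ee_pos'],s['ee_rot'],s['joint_pos'])
go([0.42,-0.15,0.30],[np.pi,0,2.1])
E
```

```text
1.8 [ 0.30286494 -0.39633181  0.33113591] [ 3.14004561e+00 -1.58203464e-04  1.18574939e+00] [ 1.02427709  0.16226275 -0.24948089  1.65869408  0.04037954  1.32439891
  0.38309452]
row [1.361, 0.08, 0.156] [0.0, 0.0, -0.291]
```

Call:
carry_out(
  rows=[0.3, 0.02, 0.05, 0, 0, -0.06, 0.6, 0.04, 0.08, 0, 0, -0.12, 0.9, 0.06, 0.12, 0, 0, -0.18, 1.0, 0.06, 0.15, 0, 0, -0.24, 1.0, 0.06, 0.15, 0, 0, -0.29, 1.0, 0.06, 0.15, 0, 0, -0.29],
)

```text
t: 2.55
ee_pos: [0.3885, -0.2198, 0.3004]
ee_rot: [-3.142, 0.0, 2.085]
contact_force: [-0.3, 0.4, 0.2]
finger_gap: 0.0854
finger_force: 0.0
```

```bash
python3 - <<'E'
from h import *
np.set_printoptions(precision=3,suppress=True)
s=bot.observe(); print(s['t'],s['ee_pos'],s['ee_rot'],s['joint_pos'])
w=bot.snapshot('wrist'); cv2.imwrite('pics/w1.png',w['frame'])
for q in ['seam_mid','tuck_edge','lap_edge','roof']:
    r=bot.tip_of(w,q); print(q,[(np.round(x['centre'],1).tolist(),round(x['confidence'],2)) for x in r[:2]])
    if r: print(onz(w,r[0]['centre'],{'seam_mid':.019,'tuck_edge':0,'lap_edge':.071,'roof':.062}[q],s))
E
```

```text
2.55 [ 0.388 -0.22   0.3  ] [-3.142  0.     2.085] [ 0.844  0.108 -0.49   1.805  0.054  1.241  0.853]
seam_mid [([376.8, 116.8], 0.81), ([483.1, 251.3], 0.35)]
[ 0.432 -0.124  0.019]
tuck_edge [([415.7, 124.0], 0.69)]
[ 0.494 -0.103  0.   ]
lap_edge []
roof [([483.0, 250.3], 0.75)]
[ 0.68  -0.214  0.062]
```

View pics/w1.png

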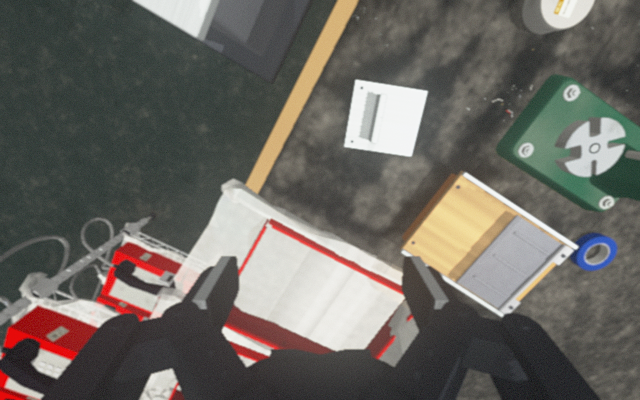

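```bash
python3 - <<'E'
from h import *
np.set_printoptions(precision=3,suppress=True)
s=bot.observe()
w=bot.snapshot('wrist')
f=w['frame']; g=cv2.cvtColor(f,cv2.COLOR_BGR2GRAY)
m=np.zeros(g.shape,np.uint8); m[70:165,335:440]=255; m=((g>150)&(m>0)).astype(np.uint8)
c=max(cv2.findContours(m,0,2)[0],key=cv2.contourArea); 
ap=cv2.approxPolyDP(c,6,True)[:,0]; print(ap.tolist())
X=np.array([onz(w,a,.004,s) for a in ap]); print(X, np.linalg.norm(X-np.roll(X,-1,0),axis=1))
for n,a,z in [('fl',(460,175),.047),('fr',(404,250),.047),('edgL end',(577,244),.077),('edgR end',(503,316),.077),('lapL',(510,214),.077),('lapR',(455,278),.077)]: print(n,onz(w,a,z,s))
go([0.435,-0.13,0.20],[np.pi,0,2.0])
cv2.imwrite('pics/w1crop.png',cv2.resize(f[160:330,390:620],None,fx=3,fy=3,interpolation=cv2.INTER_CUBIC))
E
```

```text
[[356, 79], [344, 145], [411, 156], [427, 90]]
[[ 0.378 -0.094  0.004]
 [ 0.413 -0.186  0.004]
 [ 0.516 -0.148  0.004]
 [ 0.479 -0.055  0.004]] [0.098 0.11  0.1   0.108]
fl [ 0.58  -0.136  0.047]
fr [ 0.579 -0.281  0.047]
edgL end [ 0.784 -0.135  0.077]
edgR end [ 0.776 -0.292  0.077]
lapL [ 0.663 -0.147  0.077]
lapR [ 0.661 -0.273  0.077]
row [0.279, 0.424, 0.502] [-0.0, 0.0, 0.026]
```

View pics/w1crop.png

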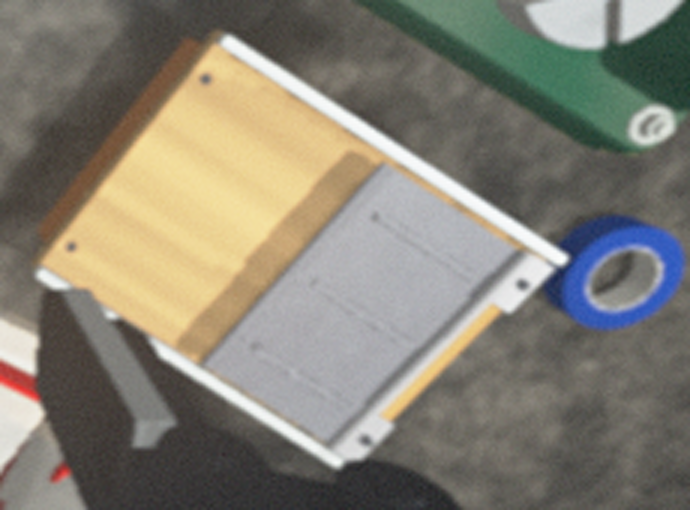

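```bash
python3 - <<'E'
from h import *
go([0.61,-0.28,0.27],[np.pi,0,np.pi/2])
go([0.50,-0.25,0.30],[np.pi,0,1.8])
E
```

```text
row [-0.804, 0.819, 0.152] [0.0, 0.0, 0.163]
row [-0.404, 0.413, 0.002] [-0.0, 0.0, 0.09]
```

Call:
carry_out(
  rows=[-0.2, 0.2, 0, 0, 0, 0.04, -0.4, 0.4, 0, 0, 0, 0.08, -0.6, 0.6, 0.05, 0, 0, 0.12, -0.8, 0.82, 0.15, 0, 0, 0.16, -0.8, 0.82, 0.15, 0, 0, 0.163, -0.8, 0.82, 0.15, 0, 0, 0.163],
)

```text
t: 3.6
ee_pos: [0.6098, -0.2784, 0.2698]
ee_rot: [-3.141, -0.001, 1.573]
contact_force: [-0.5, 0.1, 0.6]
finger_gap: 0.0854
finger_force: 0.0
```

```bash
python3 - <<'E'
from h import *
np.set_printoptions(precision=3,suppress=True)
s=bot.observe(); print(s['t'],s['ee_pos'],s['ee_rot'],s['joint_pos'])
w=bot.snapshot('wrist'); cv2.imwrite('pics/w2.png',w['frame'])
for q in ['lap_edge','roof']:
    r=bot.tip_of(w,q); print(q,[(np.round(x['centre'],1).tolist(),round(x['confidence'],2)) for x in r[:2]])
    if r: print(onz(w,r[0]['centre'],{'lap_edge':.071,'roof':.062}[q],s))
E
```

```text
3.6 [ 0.61  -0.278  0.27 ] [-3.141 -0.001  1.573] [ 0.589  0.51  -0.394  1.332  0.193  1.338  0.198]
lap_edge [([377.4, 112.5], 0.67)]
[ 0.679 -0.207  0.071]
roof [([376.9, 115.8], 0.88)]
[ 0.68  -0.212  0.062]
```

View pics/w2.png

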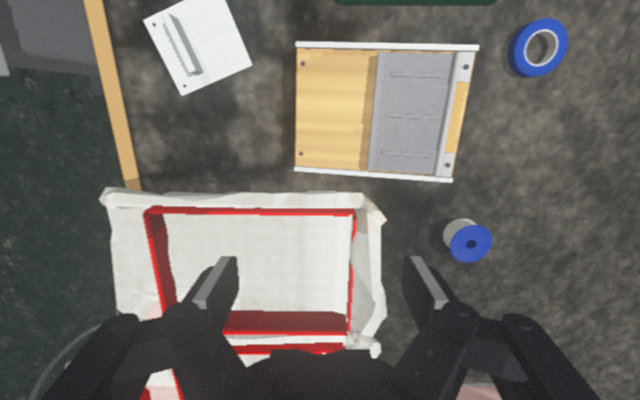

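```bash
python3 - <<'E'
from h import *
from scipy.optimize import least_squares
np.set_printoptions(precision=3,suppress=True)
s=bot.observe()
w=bot.snapshot('wrist'); f=w['frame']
M=[(-105,78,7),(-105,-78,7),(100,78,7),(100,-78,7),(-9,68,16),(-9,-68,16)]
px=np.array([(295,42),(295,171),(479,46),(452,181),(379,52),(369,171)],float)
M=np.array(M)/1000
def T(v): return (R.from_euler('z',v[2])*R.from_euler('y',-0.14)).apply(M)+[v[0],v[1],v[3]]
r=least_squares(lambda v:(np.array([proj(w,x,s) for x in T(v)])-px).ravel(),[.68,-.21,0,.062],loss='soft_l1')
print(r.x); print(r.fun.reshape(-1,2))
for z,p in [(.0766,(379,52)),(.0766,(369,171))]: print(onz(w,p,z,s))
g=f[25:190,280:500]; cv2.imwrite('pics/w2crop.png',cv2.resize(g,None,fx=3.5,fy=3.5,interpolation=cv2.INTER_CUBIC))
# strip
go([0.435,-0.13,0.27],[np.pi,0,1.94])
hsv=cv2.cvtColor(f,cv2.COLOR_BGR2GRAY)[:110,130:270]
E
```

```text
[ 0.683 -0.211 -0.036  0.061]
[[ 1.543  0.351]
 [ 0.142  0.043]
 [ 0.126 -0.646]
 [ 0.461  1.173]
 [-0.818  0.097]
 [-1.895 -0.833]]
[ 0.676 -0.143  0.077]
[ 0.672 -0.28   0.077]
row [0.746, -0.87, 0.007] [0.0, 0.001, -0.117]
```

View pics/w2crop.png

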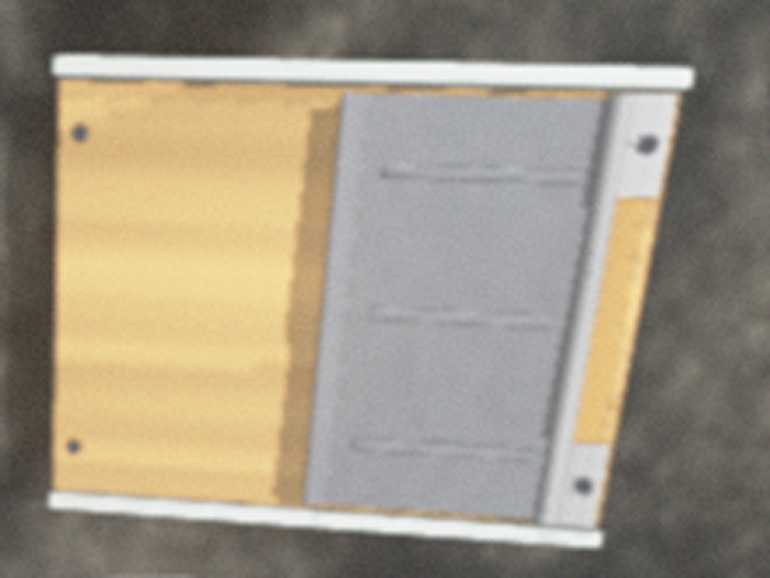

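Call:
carry_out(
  rows=[0.19, -0.22, 0, 0, 0, -0.03, 0.38, -0.44, 0, 0, 0, -0.06, 0.56, -0.66, 0, 0, 0, -0.09, 0.75, -0.88, 0.1, 0, 0, -0.115, 0.75, -0.88, 0.3, 0, 0, -0.115, 0.75, -0.88, 0.55, 0, 0, -0.115, 0.75, -0.88, 0.7, 0, 0, -0.115, 0.75, -0.88, 0.7, 0, 0, -0.115],
)

```text
t: 4.8
ee_pos: [0.4319, -0.129, 0.1297]
ee_rot: [-3.139, -0.001, 1.934]
contact_force: [-0.6, -0.2, 0.1]
finger_gap: 0.0856
finger_force: 0.0
```

```bash
python3 - <<'E'
from h import *
np.set_printoptions(precision=3,suppress=True)
s=bot.observe(); print(s['t'],s['ee_pos'],s['ee_rot'],s['joint_pos'])
w=bot.snapshot('wrist'); f=w['frame'].copy()
for q in ['seam_mid','tuck_edge']:
    r=bot.tip_of(w,q); print(q,[(np.round(x['centre'],1).tolist(),round(x['confidence'],2)) for x in r[:2]])
    if r: print(onz(w,r[0]['centre'],{'seam_mid':.019,'tuck_edge':0}[q],s))
Rs=R.from_euler('z',.362)
for p in [(-5,35,34),(5,35,34),(5,-35,34),(-5,-35,34),(70,50,4),(70,-50,4),(-40,-50,4),(-40,50,4)]:
    X=Rs.apply(np.array(p)/1000)+[.432,-.126,0]; u=proj(w,X,s); print(p,u); cv2.circle(f,tuple(int(round(a)) for a in u),2,(0,0,255),-1)
cv2.imwrite('pics/w3.png',f)
go([0.432,-0.126,0.008],[np.pi,0,1.933])
E
```

```text
4.8 [ 0.432 -0.129  0.13 ] [-3.139 -0.001  1.934] [ 0.616  0.305 -0.541  2.047  0.209  0.844  0.319]
seam_mid [([323.9, 188.2], 0.6)]
[ 0.435 -0.126  0.019]
tuck_edge [([388.1, 181.2], 0.74)]
[ 0.497 -0.1    0.   ]
(-5, 35, 34) [316.217 154.714]
(5, 35, 34) [327.246 154.74 ]
(5, -35, 34) [326.535 225.583]
(-5, -35, 34) [316.386 225.554]
(70, 50, 4) [392.512 134.491]
(70, -50, 4) [384.957 227.146]
(-40, -50, 4) [285.037 226.862]
(-40, 50, 4) [281.265 134.245]
row [0.021, -0.007, 0.62] [0.001, 0.001, 0.0]
```

View pics/w3.png

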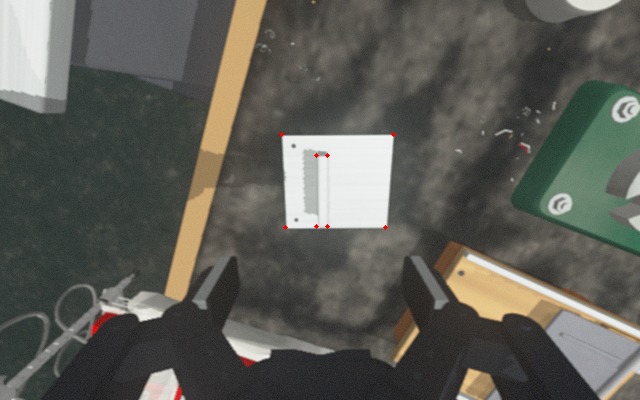

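Call:
carry_out(
  rows=[0.02, 0, 0.2, 0, 0, 0, 0.02, 0, 0.4, 0, 0, 0, 0.02, 0, 0.6, 0, 0, 0, 0.02, 0, 0.61, 0, 0, 0, 0.02, 0, 0.61, 0, 0, 0],
)

```text
t: 5.58
ee_pos: [0.4335, -0.1254, 0.0099]
ee_rot: [3.14, 0.001, 1.934]
contact_force: [0.4, 0.2, -0.2]
finger_gap: 0.0855
finger_force: 0.0
```

Call:
carry_out(
  rows=[0, 0, 0, 0, 0, 0, 0, 0, 0, 0, 0, 0, 0, 0, 0, 0, 0, 0, 0, 0, 0, 0, 0, 0, 0, 0, 0, 0, 0, 0, 0, 0, 0, 0, 0, 0, 0, 0, 0, 0, 0, 0, 0, 0, 0, 0, 0, 0],
  fingers=0,
  grip_force=80,
)

```text
t: 6.58
ee_pos: [0.4323, -0.1253, 0.0087]
ee_rot: [3.142, 0.0, 1.935]
contact_force: [-2.7, -0.5, 8.3]
finger_gap: 0.0068
finger_force: 78.7
```

Call:
carry_out(
  rows=[0, 0, -0.1, 0, 0, 0, 0, 0, -0.3, 0, 0, 0, 0, 0, -0.55, 0, 0, 0, 0, 0, -0.8, 0, 0, 0, 0, 0, -0.8, 0, 0, 0, 0, 0, -0.8, 0, 0, 0],
)

```text
t: 7.32
ee_pos: [0.4315, -0.1254, 0.1676]
ee_rot: [-3.141, -0.0, 1.934]
contact_force: [0.1, -1.0, -1.8]
finger_gap: 0.0063
finger_force: 78.7
```

```bash
python3 - <<'E'
from h import *
np.set_printoptions(precision=3,suppress=True)
s=bot.observe(); print(s)
w=bot.snapshot('wrist'); f=w['frame'].copy()
# predicted strip in tool frame: seam mid underside 8.7mm beyond TCP
T=R.from_euler('xyz',s['ee_rot'])
for p in [(-5,35,34),(5,35,34),(5,-35,34),(-5,-35,34),(70,50,4),(70,-50,4),(-40,-50,4),(-40,50,4)]:
    X=T.apply(np.array([p[1],p[0],8.7-p[2]])/1000)+s['ee_pos']; u=proj(w,X,s); print(p,u); cv2.circle(f,tuple(int(round(a)) for a in u),2,(0,0,255),-1)
cv2.imwrite('pics/w4.png',f)
E
```

```text
{'t': 7.325, 'joint_pos': array([ 0.649,  0.255, -0.576,  2.002,  0.172,  0.933,  0.348]), 'qvel': array([-0.007,  0.024,  0.007,  0.016,  0.002, -0.001,  0.001]), 'joint_torque': array([  0.076, -46.716,  -4.45 , -29.357,  -0.045,  -0.021,   0.036]), 'ee_pos': array([ 0.431, -0.125,  0.168]), 'ee_rot': array([-3.141, -0.   ,  1.934]), 'contact_force': array([ 0.105, -0.961, -1.766]), 'ft_torque': array([-0.038, -0.008,  0.022]), 'finger_force': 78.73246470757294, 'finger_gap': 0.006293856079111416}
(-5, 35, 34) [310.346 201.299]
(5, 35, 34) [329.936 201.307]
(5, -35, 34) [328.575 313.533]
(-5, -35, 34) [311.601 313.524]
(70, 50, 4) [438.283 160.811]
(70, -50, 4) [419.379 301.253]
(-40, -50, 4) [263.351 301.178]
(-40, 50, 4) [252.652 160.743]
```

View pics/w4.png

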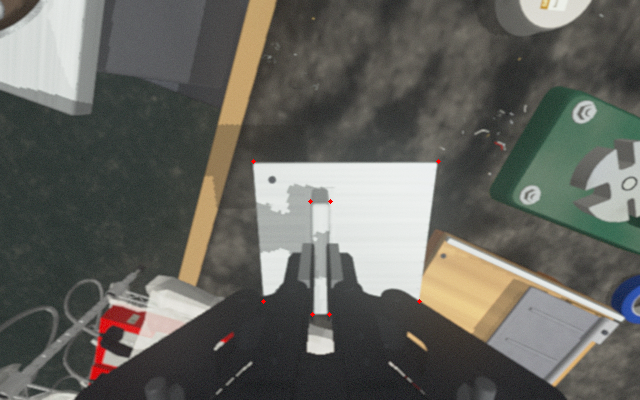

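```bash
cat >> h.py <<'E'
O=np.array([.683,-.211,.062]); RR=R.from_euler('z',-.036)*R.from_euler('y',-.14); OFF=.0087
_m=RR.as_matrix(); RT=R.from_matrix(np.c_[_m[:,1],_m[:,0],-_m[:,2]])
def tgt(tx,ty,tz): return O+RR.apply([tx-.07,ty,tz+OFF]), RT.as_euler('xyz')
def edge(s):
    T=R.from_euler('xyz',s['ee_rot']); X=T.apply([0,.07,OFF])+s['ee_pos']
    return RR.inv().apply(X-O), (RT.inv()*T).as_rotvec()
E
python3 - <<'E'
from h import *
np.set_printoptions(precision=4,suppress=True)
s=bot.observe(); print(edge(s))
for t in [(-.035,0,.06),(-.035,0,.02)]:
    print(tgt(*t)); go(*tgt(*t))
E
```

```text
(array([-0.1751,  0.1039,  0.1218]), array([ 0.1403,  0.0287, -0.3988]))
(array([ 0.5695, -0.2069,  0.1154]), array([ 3.0016, -0.    ,  1.5348]))
row [-0.628, 0.502, 0.257] [-0.045, -0.009, 0.127]
(array([ 0.5751, -0.2071,  0.0758]), array([ 3.0016, -0.    ,  1.5348]))
row [-0.639, 0.528, 0.455] [-0.045, -0.009, 0.127]
```

Call:
carry_out(
  rows=[-0.16, 0.12, 0, -0.01, 0, 0.03, -0.32, 0.25, 0, -0.02, 0, 0.06, -0.48, 0.38, 0.05, -0.03, -0.005, 0.1, -0.63, 0.5, 0.12, -0.045, -0.009, 0.127, -0.63, 0.5, 0.25, -0.045, -0.009, 0.127, -0.63, 0.5, 0.25, -0.045, -0.009, 0.127, -0.63, 0.5, 0.25, -0.045, -0.009, 0.127],
)

```text
t: 8.25
ee_pos: [0.5701, -0.2068, 0.118]
ee_rot: [3.0, -0.001, 1.536]
contact_force: [0.7, -0.5, -1.5]
finger_gap: 0.0062
finger_force: 78.8
```

```bash
python3 - <<'E'
from h import *
np.set_printoptions(precision=4,suppress=True)
s=bot.observe(); print(s['t'],s['contact_force'],edge(s))
w=bot.snapshot('wrist'); f=w['frame'].copy(); p=bot.snapshot('side')
M=[(-105,78,7),(100,78,7),(100,-78,7),(-9,68,16),(-9,-68,16),(-105,-78,7)]
for m in M:
    u=proj(w,RR.apply(np.array(m)/1000)+O,s); print(m,u); cv2.circle(f,tuple(int(round(a)) for a in u),2,(0,0,255),-1)
cv2.imwrite('pics/w5.png',np.hstack([f[:330,200:600],cv2.resize(p['frame'][265:365,290:420],(400,330))]))
print('row local: tool y +'); go(*tgt(-.035,0,.008))
E
```

```text
8.25 [ 0.6815 -0.484  -1.5455] (array([-0.034 ,  0.0002,  0.0626]), array([-0.0019,  0.0011, -0.0007]))
(-105, 78, 7) [318.7665 109.0758]
(100, 78, 7) [588.8266 109.3332]
(100, -78, 7) [538.3285 284.3684]
(-9, 68, 16) [448.4797 123.6469]
(-9, -68, 16) [426.3853 280.9037]
(-105, -78, 7) [318.842  284.3869]
row local: tool y +
row [0.001, -0.01, 0.277] [0.001, -0.0, 0.0]
```

View pics/w5.png

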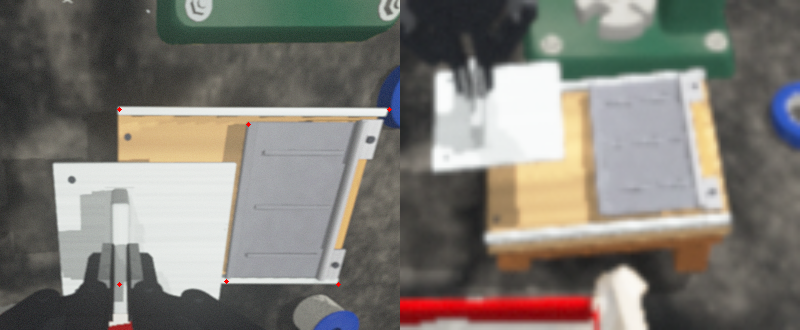

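Call:
carry_out(
  rows=[0, -0.01, 0.1, 0, 0, 0, 0, -0.01, 0.2, 0, 0, 0, 0, -0.01, 0.26, 0, 0, 0, 0, -0.01, 0.28, 0, 0, 0, 0, -0.01, 0.28, 0, 0, 0, 0, -0.01, 0.28, 0, 0, 0],
)

```text
t: 9.1
ee_pos: [0.5769, -0.2077, 0.0633]
ee_rot: [2.997, 0.0, 1.535]
contact_force: [0.2, 0.2, -1.4]
finger_gap: 0.0064
finger_force: 78.8
```

```bash
python3 - <<'E'
from h import *
np.set_printoptions(precision=4,suppress=True)
s=bot.observe(); print(s['t'],s['contact_force'],s['ft_torque'],edge(s))
E
```

```text
9.1 [ 0.2376  0.1955 -1.434 ] [-0.027   0.2509 -0.0564] (array([-0.0349, -0.0005,  0.0077]), array([-0.0043, -0.    , -0.    ]))
```

Free at about 8 mm; probe down in small steps for the board height.

Call:
carry_out(
  rows=[0, 0, 0.01, 0, 0, 0, 0, 0, 0.02, 0, 0, 0, 0, 0, 0.025, 0, 0, 0, 0, 0, 0.025, 0, 0, 0],
)

```text
t: 9.6
ee_pos: [0.5771, -0.2076, 0.0575]
ee_rot: [2.999, -0.0, 1.535]
contact_force: [-0.5, -1.3, -1.8]
finger_gap: 0.0062
finger_force: 78.8
```

```bash
python3 - <<'E'
from h import *
np.set_printoptions(precision=4,suppress=True)
s=bot.observe(); print(s['t'],s['contact_force'],s['ft_torque'],edge(s))
E
```

```text
9.6 [-0.5264 -1.2765 -1.8341] [ 0.0064  0.201  -0.0092] (array([-0.0355, -0.0004,  0.0018]), array([-0.003 ,  0.0004, -0.    ]))
```

Call:
carry_out(
  rows=[0, 0, 0.005, 0, 0, 0, 0, 0, 0.01, 0, 0, 0, 0, 0, 0.01, 0, 0, 0],
)

```text
t: 9.98
ee_pos: [0.5774, -0.2076, 0.0562]
ee_rot: [2.998, -0.0, 1.535]
contact_force: [-3.2, -0.2, 5.3]
finger_gap: 0.0064
finger_force: 79.8
```

```bash
python3 - <<'E'
from h import *
np.set_printoptions(precision=4,suppress=True)
s=bot.observe(); print(s['t'],s['contact_force'],s['ft_torque'],edge(s))
E
```

```text
9.975 [-3.1849 -0.1547  5.3362] [ 0.176   0.7566 -0.0082] (array([-0.0354, -0.0004,  0.0005]), array([-0.0033,  0.    , -0.    ]))
```

Call:
carry_out(
  rows=[0, 0, -0.008, 0, 0, 0, 0, 0.03, -0.008, 0, 0, 0, 0, 0.06, -0.008, 0, 0, 0, 0, 0.09, -0.008, 0, 0, 0, 0, 0.12, -0.008, 0, 0, 0, 0, 0.15, -0.008, 0, 0, 0, 0, 0.18, -0.008, 0, 0, 0, 0, 0.18, -0.008, 0, 0, 0],
)

```text
t: 10.98
ee_pos: [0.6134, -0.2088, 0.0625]
ee_rot: [2.998, -0.0, 1.535]
contact_force: [0.1, -1.1, -2.6]
finger_gap: 0.0064
finger_force: 78.8
```

```bash
python3 - <<'E'
from h import *
np.set_printoptions(precision=4,suppress=True)
s=bot.observe(); print(s['t'],s['contact_force'],s['ft_torque'],edge(s))
E
```

```text
10.975 [ 0.1101 -1.0611 -2.5887] [-0.0203  0.2426  0.0288] (array([ 0.0012, -0.0002,  0.0017]), array([-0.0037,  0.0004, -0.0002]))
```

Call:
carry_out(
  rows=[0, 0.02, 0, 0, 0, 0, 0, 0.04, 0, 0, 0, 0, 0, 0.06, 0, 0, 0, 0, 0, 0.08, 0, 0, 0, 0, 0, 0.1, 0, 0, 0, 0, 0, 0.12, 0, 0, 0, 0, 0, 0.14, 0, 0, 0, 0, 0, 0.15, 0, 0, 0, 0, 0, 0.15, 0, 0, 0, 0],
)

```text
t: 12.1
ee_pos: [0.6427, -0.2099, 0.0667]
ee_rot: [2.998, -0.0, 1.535]
contact_force: [-0.7, -0.4, -2.2]
finger_gap: 0.0063
finger_force: 78.8
```

```bash
python3 - <<'E'
from h import *
np.set_printoptions(precision=4,suppress=True)
s=bot.observe(); print(s['t'],s['contact_force'],s['ft_torque'],edge(s))
w=bot.snapshot('wrist'); f=w['frame']
cv2.imwrite('pics/w6.png',cv2.resize(f[60:330,220:560],None,fx=2,fy=2,interpolation=cv2.INTER_CUBIC))
E
```

```text
12.1 [-0.6562 -0.4379 -2.2073] [-0.0707  0.2529  0.0653] (array([ 0.0307, -0.0004,  0.0018]), array([-0.0033,  0.0004, -0.    ]))
```

View pics/w6.png

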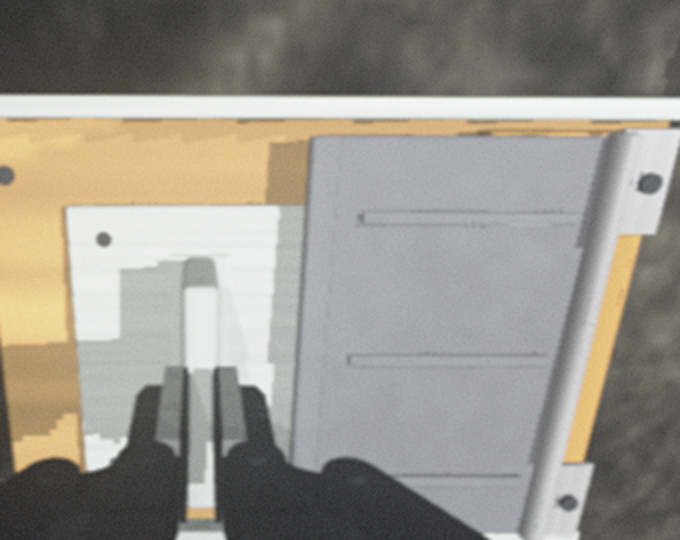

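Call:
carry_out(
  rows=[0, 0, 0.004, 0, 0, 0, 0, 0, 0.008, 0, 0, 0, 0, 0, 0.008, 0, 0, 0, 0, 0, 0.008, 0, 0, 0],
)

```text
t: 12.65
ee_pos: [0.6425, -0.2101, 0.0654]
ee_rot: [2.999, -0.0, 1.535]
contact_force: [-4.0, 1.1, 5.4]
finger_gap: 0.0064
finger_force: 79.8
```

```bash
python3 - <<'E'
from h import *
np.set_printoptions(precision=4,suppress=True)
s=bot.observe(); print(s['t'],s['contact_force'],s['ft_torque'],edge(s))
w=bot.snapshot('wrist'); s=bot.observe()
for a in [(252.5,164),(373,128),(220+292/2,60+460/2)]:
    X=RR.inv().apply(onz(w,a,.05,s)-O); 
    o,d=ray(w,a,s); o=RR.inv().apply(o-O); d=RR.inv().apply(d)
    for z in (.004,.016): print(a,z,o+d*(z-o[2])/d[2])
E
```

```text
12.65 [-3.9668  1.0951  5.4089] [0.1539 0.864  0.0614] (array([ 0.0304, -0.0005,  0.0005]), array([-0.003 ,  0.0001,  0.0001]))
(252.5, 164) 0.004 [-0.0798  0.0475  0.004 ]
(252.5, 164) 0.016 [-0.077  0.05   0.016]
(373, 128) 0.004 [-0.0092  0.0684  0.004 ]
(373, 128) 0.016 [-0.0114  0.0694  0.016 ]
(366.0, 290.0) 0.004 [-0.0076 -0.0415  0.004 ]
(366.0, 290.0) 0.016 [-0.0099 -0.0326  0.016 ]
```

Call:
carry_out(
  rows=[0, 0, 0.002, 0, 0, 0, 0, 0, 0.002, 0, 0, 0, 0, 0, 0.002, 0, 0, 0, 0, 0, 0.002, 0, 0, 0],
)

```text
t: 13.2
ee_pos: [0.6426, -0.21, 0.0654]
ee_rot: [2.998, 0.0, 1.535]
contact_force: [-5.6, 0.9, 9.7]
finger_gap: 0.0061
finger_force: 80.4
```

```bash
python3 - <<'E'
from h import *
np.set_printoptions(precision=4,suppress=True)
for i in range(3):
    s=bot.observe(); print(s['t'],s['contact_force'],s['ft_torque'],edge(s)); bot.snapshot('wrist')
E
```

```text
13.2 [-5.6142  0.9433  9.729 ] [0.202  1.2425 0.0188] (array([ 0.0305, -0.0005,  0.0005]), array([-0.0031, -0.0001,  0.0001]))
13.25 [-4.8981  1.458   9.2038] [ 0.2117  1.224  -0.0081] (array([ 0.0305, -0.0005,  0.0005]), array([-0.0031, -0.    ,  0.0001]))
13.3 [-5.4713  1.1318  9.9198] [0.2221 1.2274 0.0841] (array([ 0.0305, -0.0005,  0.0005]), array([-0.0031, -0.    ,  0.0001]))
```

```bash
python3 -c "
from rig import bot
print(bot.sign_off())"
```

```text
the job is handed in; nothing more can be done
None
```

The job is handed in: the strip's edge is tucked about 30 mm under the lap, centred and square by my measurements, and held pressed on the board at about 12 N with the grip still on. I didn't measure the lap angle directly, though it looked closed in the last picture, and sign-off returned no verdict.

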